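# Fit a square blank in a swivel holder and swing it to its stop

## Task

Stand the square-footed metal blank between the two jaws of the swivel holder, turning it until its flats are square to the jaws as they now stand, so that it sits fully down and midway along them. Only then, holding the blank, use it to turn the jaws clockwise (seen from above) until they meet their stop, and let go with the blank still upright and fully down. Leave the other things on the bench where they are.

Things in the scene. Friction and masses are not known exactly. Their poses are not given: they have to be found in the camera images.
- blank_center (a point): Loose aluminium blank, about 0.16 kg, upright: square foot 36 x 36 mm, 26 mm high; on it a round shank 26 mm across, 44 mm high (70 mm in all). Point: on its axis, 35 mm above its underside; z up, x and y square to the foot's flats. Grip the shank 45 to 65 mm above the underside with the fingertips clear of the foot. Fully down in the holder this point is 65 mm above the bench.
- holder: Swivel holder fixed to the bench. Origin: under its base plate (136 mm along x, 120 mm along y, 16 mm high), on the vertical swivel axis. A round table 96 mm across turns on it and carries two jaws. The table turns stiffly (about 0.12 N m of friction) and stays where left. Turned clockwise it meets a hard stop with the jaws parallel to this body's x axis; anticlockwise, at 1.3 rad.
- table_top (a point): Point on the swivel axis at the table's flat top, 30 mm above the bench, on which the blank will stand. Its axes are the base plate's, NOT the table's: the table's angle is not measured. At the start the jaws' long direction lies 0.38 to 1.19 rad anticlockwise (from above) of this x axis and must be found by touch or sight.
- jaw_top (a point): Point on the swivel axis level with the jaws' tops, 48 mm above the bench (axes of the base plate). Two parallel jaws, rigid on the table, one on each side: 50 mm long, 14 mm thick, 38.2 mm apart, open at both ends, inner top edges chamfered 2 mm. The blank's foot goes down between them only with its flats within about 3.5 degrees of the jaws, any of four ways round.
- side_cutters: Loose bystander: small cutters with red grips, lying flat, 118 x 36 x 10 mm; origin under the centre.
- tape_roll: Loose bystander: tape roll lying flat, 70 mm across, 18 mm high; origin under the centre.
- copper_ring: Loose bystander: copper ring lying flat, 26 mm across, 6 mm high; origin under the centre.
- bush: Loose bystander: brass flanged bush, 26 mm across, 17 mm high; origin under the centre.
- hex_key: Loose bystander: hex key lying flat, 77 x 28 x 8 mm; origin under the centre.
- loupe: Loose bystander: black eye loupe, 38 mm across, 28 mm high; origin under the centre.
Not all that is in view belongs to the job. Leave any turquoise look-alike of the part that bears blank_center alone.

How it is judged (in metres and radians):
On the way:
1. the blank sits fully down between the jaws before they have been turned to the stop (z of blank_center in the frame of holder between 0.06 and 0.0675 m and horizontal distance between blank_center and holder below 0.01 m and angle between blank_center's own z axis and vertical below 0.07 rad and angle between the x axis of blank_center and the x axis of holder, either way round between 0.2 and 1.37 rad), for 0.2 s.
At the end, for the whole second after the job is handed in: The blank stands upright (within 4 degrees) between the jaws, fully down on the table (within 2.5 mm), its axis within 10 mm of the swivel axis, and the jaws are at their clockwise stop: the blank's flats are within 0.11 rad of the holder's x and y axes. The blank is released (z of blank_center in the frame of holder between 0.06 and 0.0675 m and horizontal distance between blank_center and holder below 0.01 m and angle between blank_center's own z axis and vertical below 0.07 rad and (angle between the x axis of blank_center and the x axis of holder, either way round below 0.11 rad or angle between the x axis of blank_center and the x axis of holder, either way round above 1.46 rad)); the robot touches nothing.
It fails at once if another thing on the bench is shifted by more than 25 mm (distance of any of side_cutters, tape_roll, copper_ring, bush, hex_key, loupe from where it was at the start of the episode above 0.025 m).
It also fails if it takes over 72 s, if anything falls off the work surface, if the arm or the gripper's body presses on something with over 40 N, if the wrist force passes 120 N, or if a joint passes its speed limit or range.

## Robot

A 7-joint arm with a two-finger parallel gripper is mounted at the origin on a cart in front of the work surface, level with it; the furniture and walls round the work are solid. World frame = base frame: x ahead of the robot, y to its left, z up, the work surface at z = 0. Lengths are in m, angles in degrees, forces in N, time in s.
With the tool pointing down it reaches from about 0.425 to 0.875 m from the base axis. Payload 4.7 kg.
Tool frame: the origin (TCP) lies at the very end of the fingers, on their centre line; the grasp point (between the pads) lies 19 mm behind it; z points along the fingers, y is the line along which they close (so a half turn about z gives the same grasp; the last joint's range is limited). The gripper opens to 87 mm and grips with 3 to 60 N. Pads are 19 mm wide; open, the fingers measure 117 mm over their backs; the gripper's body (75 mm by 190 mm) begins 51 mm behind the grasp point.
Start: joints at [-69.551, 18.392, -4.016, 83.108, 1.295, 78.541, -3.26], TCP at [0.219, 0.612, 0.223] pointing down, gripper open.
Joint ranges: [-163.93, 163.93], [-17.29, 119.83], [-79.2, 71.16], [3.27, 140.29], [-89.18, 269.18], [5.43, 117.66], [-154.24, 154.24]. Speed limits (degrees/s): [147.25, 147.25, 180, 180, 180, 180, 180].

## Interface

Orientations are given as [roll, pitch, yaw] about the fixed x, y, z axes, in that order (R = Rz(yaw) Ry(pitch) Rx(roll)).
In Python, from cell import get_obs, eyes, env gives the robot as it stands.
- The arm moves only by the tool servo_tool, never from a script. Its argument "series" is a list that holds one entry, the list of rows, each a list of 7 numbers: the shift along the tool's x, y, z in units of 300 mm (1.0 is 300 mm), then the turn, a rotation vector about the tool's x, y, z in units of pi rad (1.0 is pi rad), then the opening, from 0 (shut) to 1 (fully open). In form: [[[tx, ty, tz, wx, wy, wz, gripper], ...]]. A call has 1 to 12 rows; each row is the pose to reach, as a shift and turn from the pose commanded when the call began, along the tool's axes at that moment, turning the shorter way round; what a row does not reach only later rows make up. A row lasts 1/12 s, in which the tool goes at most 41.7 mm and 7.16 degrees, less where a joint would pass 70% of its speed; a pose out of reach is approached as far as the arm can. A call with a number of a shift or a turn outside -1 to 1 is refused whole. A call with a gripper value outside its range is refused whole. The fingers move at their own pace and stop on an object; "grip_force" is the grip in N (left out, the last holds). Time passes only in rows, so rows that repeat a pose let the fingers close. It gives the time, the measured TCP pose, the force, the opening and the grip force at its end, in the units of the state.
- get_obs(): the state, without advancing time (a new reading comes with each control period).
- eyes.read_camera(name): name is "side" or "top"; returns a dict with "frame" (480x640x3 uint8, red, green, blue), "depth" (480x640 float32, m along the optical axis (not along the pixel's ray), 0 where there is no reading), "fx", "fy", "cx", "cy" (pixels), "distortion" ([k1, k2, p1, p2, k3] as OpenCV has them; the pictures are not rectified), "origin" and "rotation" of the camera in the world. Camera axes: x right, y down, z forward; pixel columns grow to the right and rows downward; lengths in m; the calibration is good to about 2 mm. A picture is of the moment at which its call begins.
- env.sign_off(): hands the job in; it is judged then, once.
The state is a dict: "time_s": time; "qpos": joint angles; "joint_velocities": joint speeds; "effort": joint torques, N m; "tool_pos": TCP position; "tool_rot": TCP orientation; "force": force on the tool from outside, world axes, zero at the start; "wrist_torque": the same for the moment, N m; "grip_width": finger opening in m; "grasp_force": force on a finger pad.
Only numpy, scipy, OpenCV 4.12 (cv2) and the standard library are available. Lean on these libraries where they do the work, as an engineer would, in place of code of your own. Each camera call takes 0.05 s, during which the arm holds its last target. There are 200 camera calls.

## Working session

There is one attempt and no reset: what is moved stays moved. The work goes in short steps, Python scripts to look and compute and a tool call to move; the robot and the scene stay as the last step left them, time stands still between calls to the robot, and variables do not carry over. Pictures are saved under pics/ and viewed, at most 10 in all, crops included, and the job is handed in when it is done.

Besides the shell and the picture viewer there is one more tool, called after "Emit:" as name(argument=value, ...), one argument or row to a line, values as JSON. servo_tool: Moves the arm, as the interface text tells. Shifts and turns lie within -1 to 1; 1 stands for 300 mm of shift or pi rad of turn. Its arguments: {"type":"object","properties":{"series":{"type":"array"},"grip_force":{"type":"number"}},"required":["series"]}

```bash
mkdir -p pics; cat > h.py <<'E'
import numpy as np, cv2
from cell import get_obs, eyes, env
def cam(n):
    c=eyes.read_camera(n); c['K']=np.array([[c['fx'],0,c['cx']],[0,c['fy'],c['cy']],[0,0,1.]]); c['D']=np.array(c['distortion'],float); return c
def cloud(c):
    v,u=np.mgrid[0:480,0:640]; p=cv2.undistortPoints(np.stack([u.ravel(),v.ravel()],1).astype(np.float32)[:,None],c['K'],c['D'])[:,0]
    d=c['depth'].ravel()[:,None]; P=np.hstack([p*d,d])@np.array(c['rotation']).T+np.array(c['origin'])
    P[d[:,0]==0]=np.nan
    return P.reshape(480,640,3)
def save(n,im): cv2.imwrite('pics/'+n,cv2.cvtColor(im,cv2.COLOR_RGB2BGR))
E
python3 - <<'E'
from h import *
o=get_obs(); print({k:o[k] for k in ('time_s','tool_pos','tool_rot','grip_width')})
for n in('top','side'):
    c=cam(n); save(n+'0.png',c['frame']); np.savez(n+'0.npz',f=c['frame'],P=cloud(c)); print(n,c['origin'],c['rotation'],c['fx'])
E
```

```text
{'time_s': 0.0, 'tool_pos': array([0.21835685, 0.6116393 , 0.22148099]), 'tool_rot': array([-1.79893166e+02,  8.26513312e-03,  1.60360722e+02]), 'grip_width': 0.08724025333238078}Traceback (most recent call last):
  File "<stdin>", line 4, in <module>
  File "h.py", line 7, in cloud
    d=c['depth'].ravel()[:,None]; P=np.hstack([p*d,d])@np.array(c['rotation']).T+np.array(c['origin'])
                                    ~~~~~~~~~~~~~~~~~~~~~~~~~~~~~~~~~~~~~~~~~~~~^~~~~~~~~~~~~~~~~~~~~~
ValueError: operands could not be broadcast together with shapes (307200,) (3,)
```

```bash
sed -i "s/np.array(c\['rotation'\]).T/rot(c['rotation']).T/" h.py; cat >> h.py <<'E'
from scipy.spatial.transform import Rotation as Ro
def rot(r):
    r=np.array(r,float); return r if r.shape==(3,3) else Ro.from_euler('xyz',r,degrees=True).as_matrix()
E
python3 - <<'E'
from h import *
for n in('top','side'):
    c=cam(n); save(n+'0.png',c['frame']); P=cloud(c); np.savez(n+'0.npz',f=c['frame'],P=P); print(n,c['origin'],c['rotation'],c['fx'])
    for v in range(100,480,90): print([np.round(P[v,u],3).tolist() for u in range(60,640,170)])
E
```

```text
top [0.35726182 0.15656229 1.00292752] [-1.70351316e+02  2.03784031e-02 -8.92614475e+01] 538.5878752151505
[[0.806, 0.671, 0.002], [0.542, 0.229, 0.593], [0.813, -0.004, 0.003], [0.739, -0.256, 0.175]]
[[0.592, 0.598, 0.113], [0.626, 0.325, 0.0], [0.63, -0.001, 0.001], [0.854, -0.715, -0.793]]
[[0.448, 0.637, 0.003], [0.453, 0.318, 0.001], [0.457, 0.001, 0.001], [0.543, -0.698, -0.8]]
[[0.283, 0.623, -0.001], [0.289, 0.312, 0.001], [0.292, 0.002, -0.002], [0.247, -0.677, -0.795]]
[[-0.058, 0.973, -0.805], [-0.047, 0.425, -0.8], [0.137, 0.005, 0.001], [-0.035, -0.66, -0.796]]
side [0.47272433 1.07324075 0.63500814] [-121.8434294    -0.179849   -176.93378056] 560.2631243889907
[[0.846, 0.4, 0.416], [0.739, -0.079, 0.267], [0.349, -0.491, 0.145], [0.064, -0.001, 0.306]]
[[0.843, 0.457, 0.318], [0.628, 0.446, 0.319], [0.354, -0.216, -0.002], [0.042, 0.051, 0.14]]
[[0.801, 0.577, 0.266], [0.636, 0.462, 0.19], [0.377, 0.179, -0.001], [0.043, 0.158, -0.003]]
[[0.824, 0.594, 0.142], [0.578, 0.713, 0.274], [0.391, 0.426, 0.002], [-0.033, 0.119, -0.279]]
[[0.85, 0.618, 0.0], [0.577, 0.751, 0.198], [0.4, 0.59, -0.002], [-0.105, 0.121, -0.591]]
```

View pics/top0.png

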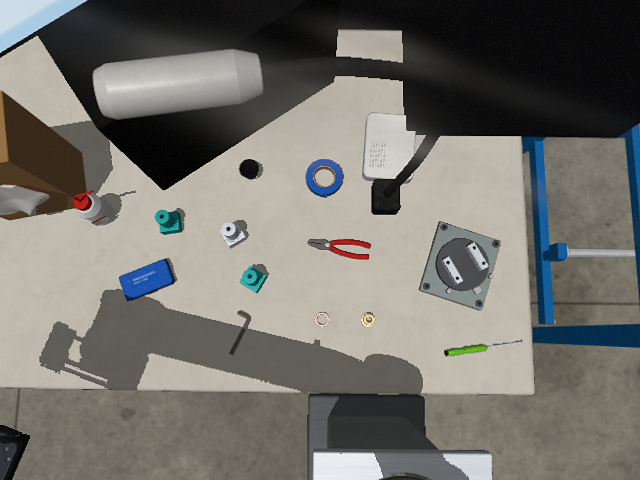

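View pics/side0.png

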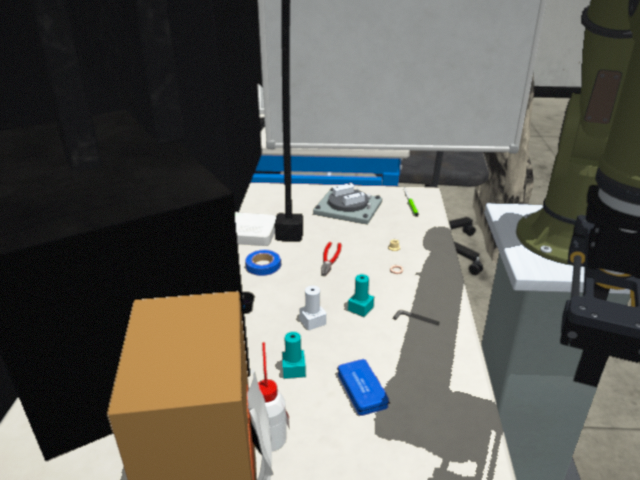

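```bash
python3 - <<'E'
from h import *
d=np.load('top0.npz');P=d['P'];f=d['f'];s=np.load('side0.npz');S=s['P']
def reg(P,x0,x1,y0,y1): return P[y0:y1,x0:x1].reshape(-1,3)
def rep(n,q):
    r=cv2.minAreaRect((q[:,:2]*1000).astype(np.float32)); print(n,len(q),'med',np.round(np.median(q,0),4),'rect',np.round(r[0],1),np.round(r[1],1),round(r[2],1))
b=reg(P,212,252,212,254)
rep('shank',b[(b[:,2]>.062)]); rep('foot',b[(b[:,2]>.02)&(b[:,2]<.034)]); rep('allfoot',b[b[:,2]>.018])
h=reg(P,412,510,215,315)
rep('plate',h[(h[:,2]>.010)&(h[:,2]<.022)]); rep('table',h[(h[:,2]>.026)&(h[:,2]<.035)]); j=h[h[:,2]>.044]; rep('jaws',j)
from scipy.cluster.vq import kmeans2
c,l=kmeans2(j[:,:2],2,minit='++',seed=1)
for k in 0,1: rep('jaw%d'%k,j[l==k])
# obstacles: tall points coarse map
A=np.vstack([P.reshape(-1,3),S.reshape(-1,3)]);A=A[np.isfinite(A).all(1)];A=A[(A[:,2]>.1)]
print('x rows (0.2..0.95), y cols .7..-.6; min/max z cm')
for x in np.arange(.25,1.,.075):
    r=[]
    for y in np.arange(.7,-.61,-.1):
        q=A[(abs(A[:,0]-x)<.0375)&(abs(A[:,1]-y)<.05)]
        r.append('%3d-%3d'%(q[:,2].min()*100,q[:,2].max()*100) if len(q)>15 else '   .   ')
    print('%.2f'%x,' '.join(r))
im=cv2.resize(f[205:300,140:280],None,fx=5,fy=5,interpolation=cv2.INTER_CUBIC)
im2=cv2.resize(f[215:315,412:512],(475,475),interpolation=cv2.INTER_CUBIC)
save('crop0.png',cv2.resize(np.hstack([im,im2]),None,fx=.68,fy=.68))
E
```

```text
shank 177 med [0.5359 0.3138 0.0705] rect [536.5 314.1] [24.4 25. ] 3.5
foot 186 med [0.5293 0.3073 0.0269] rect [536.4 314.2] [36.7 35.9] 31.9
allfoot 419 med [0.5322 0.3106 0.0443] rect [536.4 314.2] [36.7 35.9] 31.9
plate 2407 med [ 0.4796 -0.0989  0.0167] rect [ 484.7 -109. ] [121.7 137.5] 72.3
table 1669 med [ 0.4793 -0.1087  0.0306] rect [ 478.8 -110. ] [107.1  96. ] 17.0
jaws 468 med [ 0.4843 -0.1158  0.0484] rect [ 484.3 -109. ] [50.1 67.8] 29.5
jaw0 238 med [ 0.4968 -0.1313  0.0482] rect [ 497.2 -131.8] [50.1 15.2] 29.6
jaw1 230 med [ 0.4711 -0.086   0.0486] rect [471.4 -86.2] [50.  15.5] 29.5
x rows (0.2..0.95), y cols .7..-.6; min/max z cm
0.25  22- 33  29- 57  29- 33    .       .       .       .       .       .       .       .       .     10- 41    .   
0.33    .       .       .       .       .       .       .       .       .       .       .       .     10- 40    .   
0.40    .       .       .       .       .       .       .       .       .       .       .       .     10- 40    .   
0.48    .       .       .       .       .       .       .       .       .       .       .       .     10- 40    .   
0.55  10- 27  10- 27  13- 14    .     58- 62  57- 61  52- 59    .       .       .       .       .     10- 40    .   
0.62  27- 27  10- 56  10- 32  10- 32    .       .     52- 57  10- 54    .       .       .       .     10- 40    .   
0.70  27- 27  10- 56  18- 55  10- 47  10- 32    .       .       .       .       .       .       .     10- 40    .   
0.78    .     10- 32  14- 54  31- 54  10- 32  10- 32    .     10- 47  10- 46  10- 45  10- 43  10- 42    .     13- 38
0.85    .     10- 32  31- 32  31- 53  31- 52  13- 32  11- 31  10- 47    .       .       .       .       .       .   
0.93    .       .     31- 32  31- 32  31- 32  31- 31    .     10- 29    .       .       .       .       .       .
```

View pics/crop0.png

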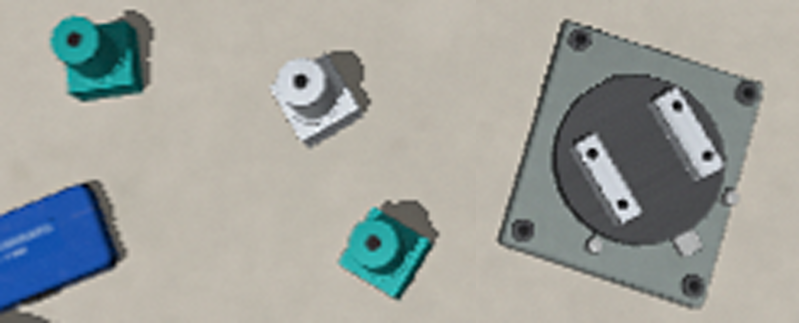

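Blank candidates are at top-camera pixels (168,221) turquoise, (254,278) turquoise and (232,233) bare aluminium. The enlarged crop confirms that only (232,233) is bare metal, so it is the blank: shank 25 mm, foot 36 mm, top at 70 mm. The holder centre is around (461,265), with its jaws 47° anticlockwise of the plate's x axis, within the given range. The plate, table and jaw heights measure 17, 31 and 48 mm, as they should.

```bash
cat >> h.py <<'E'
def go(pos,yaw,ref=None):
    o=get_obs(); p,r=ref or (o['tool_pos'],o['tool_rot']); R=rot(r)
    T=rot([180,0,yaw]); t=R.T@(np.array(pos)-p)/.3; w=Ro.from_matrix(R.T@T).as_rotvec()/np.pi
    print('row',np.round(t,4),np.round(w,4))
E
python3 - <<'E'
from h import *
P=np.vstack([np.load(n+'0.npz')['P'].reshape(-1,3) for n in('top','side')]);P=P[np.isfinite(P).all(1)]
def box(n,x0,x1,y0,y1,z0,z1):
    q=P[((P>[x0,y0,z0])&(P<[x1,y1,z1])).all(1)]; print(n,len(q),np.round(np.percentile(q,[1,99],0),3).tolist())
box('lamp head',.4,.68,.06,.42,.48,.66); box('boom',.5,.9,-.1,.08,.3,.7); box('lampbase',.5,.72,-.05,.12,.03,.3)
box('arm',.1,.45,.45,.8,.2,.7); box('bottle',.45,.62,.5,.68,.05,.25);box('black',.6,1,.2,.7,.1,.6)
go([.4365,.45,.14],160.36); go([.5365,.314,.11],160.36); go([.5365,.314,.038],160.36)
E
```

```text
lamp head 12161 [[0.526, 0.067, 0.551], [0.591, 0.327, 0.621]]
boom 12747 [[0.585, -0.098, 0.302], [0.821, 0.073, 0.556]]
lampbase 2896 [[0.579, -0.002, 0.03], [0.71, 0.059, 0.295]]
arm 17200 [[0.191, 0.517, 0.231], [0.281, 0.705, 0.561]]
bottle 5991 [[0.555, 0.543, 0.052], [0.618, 0.678, 0.245]]
black 97853 [[0.609, 0.217, 0.109], [0.956, 0.685, 0.545]]
row [-0.866  -0.2631  0.273 ] [-0.0004  0.      0.    ]
row [-1.3323 -0.5779  0.3735] [-0.0004  0.      0.    ]
row [-1.3322 -0.5776  0.6135] [-0.0004  0.      0.    ]
```

Emit:
servo_tool(
  series=[
    [[-0.866,-0.263,0.273,0,0,0,0.7],[-0.866,-0.263,0.273,0,0,0,0.7],[-0.866,-0.263,0.273,0,0,0,0.7],[-0.866,-0.263,0.273,0,0,0,0.7],[-0.866,-0.263,0.273,0,0,0,0.7],[-0.866,-0.263,0.273,0,0,0,0.7],[-0.866,-0.263,0.273,0,0,0,0.7],[-0.866,-0.263,0.273,0,0,0,0.7],[-0.866,-0.263,0.273,0,0,0,0.7]],
  ],
  grip_force=40,
)

```text
time_s: 0.9
tool_pos: [0.4388, 0.4475, 0.1394]
tool_rot: [-179.9, 0.0, 160.0]
force: [-1.3, 0.5, -0.0]
grip_width: 0.0612
grasp_force: 0.0
```

```bash
python3 - <<'E'
from h import *
o=get_obs(); print(o['time_s'],o['tool_pos'],o['tool_rot'],o['qpos'],o['grip_width'])
go([.5365,.314,.1],160.36); go([.5365,.314,.038],160.36)
E
```

```text
0.9 [0.43876731 0.44754216 0.13944846] [-1.79860561e+02  6.13660312e-03  1.60032215e+02] [-51.10572422  18.45401234   3.76301015  92.76166411  -1.21225063
  68.95222624  22.93450067] 0.06118089604874212
row [-0.4582 -0.3068  0.1323] [-0.0008  0.     -0.0018]
row [-0.4582 -0.3063  0.339 ] [-0.0008  0.     -0.0018]
```

Emit:
servo_tool(
  series=[
    [[-0.458,-0.306,0.132,0,0,0,0.7],[-0.458,-0.306,0.132,0,0,0,0.7],[-0.458,-0.306,0.132,0,0,0,0.7],[-0.458,-0.306,0.132,0,0,0,0.7],[-0.458,-0.306,0.132,0,0,0,0.7],[-0.458,-0.306,0.132,0,0,0,0.7],[-0.458,-0.306,0.132,0,0,0,0.7]],
  ],
)

```text
time_s: 1.48
tool_pos: [0.5342, 0.3197, 0.1012]
tool_rot: [179.9, -0.1, 160.4]
force: [-0.2, 1.2, -0.1]
grip_width: 0.0609
grasp_force: 0.0
```

```bash
python3 - <<'E'
from h import *
o=get_obs(); print(o['time_s'],o['tool_pos'],o['tool_rot'],o['qpos'],o['grip_width'])
go([.5365,.314,.038],160.0)
c=cam('side'); save('side1.png',cv2.resize(c['frame'][180:420,200:480],None,fx=2,fy=2))
E
```

```text
1.4833 [0.53424874 0.31971537 0.10121389] [ 1.79934300e+02 -6.74774314e-02  1.60432884e+02] [-39.78650534  19.79005043   7.92132636  95.83610035  -3.06527212
  64.56996563  39.42206086] 0.06087185422191891
row [-0.0137 -0.0157  0.2107] [ 0.0004 -0.0004  0.0024]
```

View pics/side1.png

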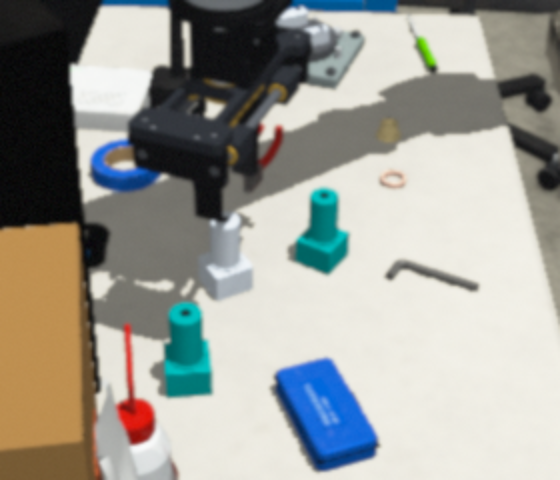

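The crop shows the fingers above the bare blank at about (225,240), with its square foot facing the same way as measured. The turquoise pieces at (323,230) and (186,350) are well clear. I'll let the arm settle first.

Emit:
servo_tool(
  series=[
    [[0,0,0,0,0,0,0.7],[0,0,0,0,0,0,0.7],[0,0,0,0,0,0,0.7],[0,0,0,0,0,0,0.7]],
  ],
)

```text
time_s: 1.87
tool_pos: [0.5347, 0.319, 0.1013]
tool_rot: [180.0, 0.0, 160.4]
force: [-0.5, -0.9, -0.5]
grip_width: 0.061
grasp_force: 0.0
```

```bash
python3 - <<'E'
from h import *
o=get_obs(); print(o['time_s'],o['tool_pos'],o['tool_rot'],o['grip_width'])
go([.5365,.314,.038],160.0)
E
```

```text
1.8667 [0.53474054 0.31895727 0.10129653] [1.79969449e+02 1.42732259e-03 1.60449703e+02] 0.06104321731913106
row [-0.0111 -0.0137  0.211 ] [0.0002 0.     0.0025]
```

Emit:
servo_tool(
  series=[
    [[-0.011,-0.014,0.06,0,0,0,0.7],[-0.011,-0.014,0.12,0,0,0,0.7],[-0.011,-0.014,0.17,0,0,0,0.7],[-0.011,-0.014,0.211,0,0,0,0.7],[-0.011,-0.014,0.211,0,0,0,0.7],[-0.011,-0.014,0.211,0,0,0,0.7]],
  ],
)

```text
time_s: 2.37
tool_pos: [0.5365, 0.3128, 0.0373]
tool_rot: [-179.9, -0.0, 160.4]
force: [-0.2, -0.7, 0.4]
grip_width: 0.0613
grasp_force: 0.0
```

Emit:
servo_tool(
  series=[
    [[0,0,0,0,0,0,0.28],[0,0,0,0,0,0,0.24],[0,0,0,0,0,0,0.2],[0,0,0,0,0,0,0.15],[0,0,0,0,0,0,0.1],[0,0,0,0,0,0,0.1],[0,0,0,0,0,0,0.1],[0,0,0,0,0,0,0.1]],
  ],
  grip_force=40,
)

```text
time_s: 3.03
tool_pos: [0.5371, 0.3131, 0.038]
tool_rot: [180.0, 0.0, 160.4]
force: [0.9, 0.1, 1.7]
grip_width: 0.0249
grasp_force: 40.0
```

```bash
python3 - <<'E'
from h import *
o=get_obs(); print(o['time_s'],o['tool_pos'],o['tool_rot'],o['grip_width'],o['grasp_force'],o['force'])
c=cam('top'); P=cloud(c); b=P[205:260,200:262].reshape(-1,3)
q=b[(b[:,2]>.02)&(b[:,2]<.032)]; r=cv2.minAreaRect((q[:,:2]*1000).astype(np.float32)); print(len(q),r)
E
```

```text
3.0333 [0.53709596 0.31305255 0.03803031] [1.79969002e+02 1.79562199e-02 1.60360652e+02] 0.024918898836632866 39.98645438812673 [0.86463485 0.05875766 1.68459341]
0 ((0.0, 0.0), (0.0, 0.0), 0.0)
```

```bash
python3 - <<'E'
from h import *
go([.5365,.3128,.11],160.36);go([.46,.2,.11],160.36);go([.445,.08,.11],159);
E
```

```text
row [ 0.0013 -0.0014 -0.24  ] [0.0002 0.0001 0.    ]
row [ 0.1152 -0.4412 -0.2403] [0.0002 0.0001 0.    ]
row [ 0.0279 -0.8347 -0.2404] [0.0002 0.0001 0.0076]
```

Emit:
servo_tool(
  series=[
    [[0,0,-0.06,0,0,0,0.1],[0,0,-0.15,0,0,0,0.1],[0,0,-0.24,0,0,0,0.1],[0.03,-0.11,-0.24,0,0,0,0.1],[0.06,-0.22,-0.24,0,0,0,0.1],[0.09,-0.33,-0.24,0,0,0,0.1],[0.115,-0.44,-0.24,0,0,0,0.1],[0.09,-0.54,-0.24,0,0,0,0.1],[0.07,-0.64,-0.24,0,0,0,0.1],[0.05,-0.74,-0.24,0,0,0,0.1],[0.028,-0.834,-0.24,0,0,0.007,0.1],[0.028,-0.834,-0.24,0,0,0.007,0.1]],
  ],
)

```text
time_s: 4.08
tool_pos: [0.4437, 0.0735, 0.1093]
tool_rot: [-179.8, -0.0, 158.6]
force: [-0.2, -0.4, -2.5]
grip_width: 0.0249
grasp_force: 40.0
```

Emit:
servo_tool(
  series=[
    [[0,0,0,0,0,0,0.1],[0,0,0,0,0,0,0.1],[0,0,0,0,0,0,0.1]],
  ],
)

```text
time_s: 4.33
tool_pos: [0.4449, 0.0811, 0.1097]
tool_rot: [180.0, -0.0, 159.2]
force: [0.1, -0.2, -1.4]
grip_width: 0.0251
grasp_force: 40.0
```

```bash
python3 - <<'E'
from h import *
o=get_obs(); print(o['time_s'],o['tool_pos'],o['tool_rot'],o['grip_width'],o['qpos'])
go([.4854,-.1094,.11],158)
E
```

```text
4.3333 [0.44489706 0.08114058 0.10969109] [ 1.79987153e+02 -6.93900104e-03  1.59199260e+02] 0.025057640890826495 [-29.49346456  -0.88286819  15.75822143 118.58900152   0.25449357
  62.25935568  55.34378459]
row [-0.3518 -0.5458 -0.0012] [ 0.0001 -0.      0.0067]
```

Emit:
servo_tool(
  series=[
    [[-0.05,-0.09,0,0,0,0,0.1],[-0.12,-0.18,0,0,0,0,0.1],[-0.18,-0.28,0,0,0,0,0.1],[-0.24,-0.37,0,0,0,0.004,0.1],[-0.3,-0.46,0,0,0,0.0067,0.1],[-0.352,-0.546,0,0,0,0.0067,0.1],[-0.352,-0.546,0,0,0,0.0067,0.1],[-0.352,-0.546,0,0,0,0.0067,0.1],[-0.352,-0.546,0,0,0,0.0067,0.1]],
  ],
)

```text
time_s: 5.08
tool_pos: [0.4853, -0.1091, 0.1094]
tool_rot: [180.0, -0.1, 158.0]
force: [0.7, -0.2, -1.2]
grip_width: 0.025
grasp_force: 40.0
```

```bash
python3 - <<'E'
from h import *
o=get_obs(); print(o['time_s'],o['tool_pos'],o['tool_rot'],o['grip_width'])
go([.4854,-.1094,.08],158)
ims=[]
for n in('side','top'):
    c=cam(n); P=cloud(c); np.savez(n+'2.npz',f=c['frame'],P=P)
    R=rot(c['rotation']); uv,_=cv2.projectPoints(np.array([[.4845,-.109,.08]]),cv2.Rodrigues(R.T)[0],-R.T@np.array(c['origin']),c['K'],c['D']); u,v=uv.ravel().astype(int); print(n,u,v)
    ims.append(cv2.resize(c['frame'][v-50:v+50,u-50:u+50],(400,400),interpolation=cv2.INTER_CUBIC))
save('hold.png',np.hstack(ims))
E
```

```text
5.0833 [ 0.48528852 -0.10914385  0.10936739] [ 1.79987050e+02 -5.82579835e-02  1.57991651e+02] 0.02500944923732905
row [-0.0008 -0.0007  0.0979] [ 0.0001 -0.0003 -0.    ]
side 348 177
top 470 260
```

View pics/hold.png

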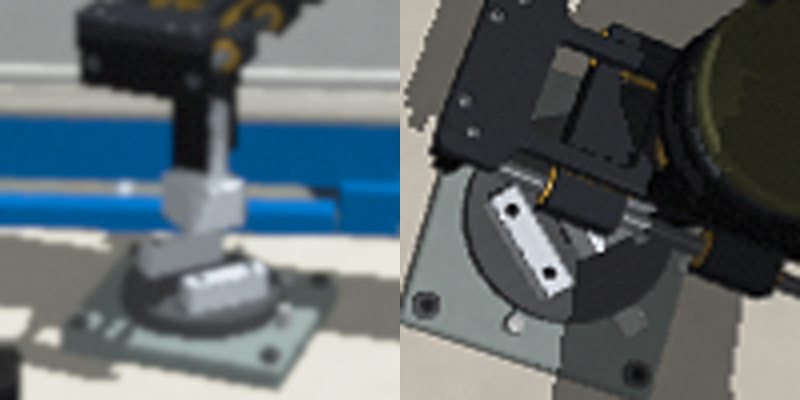

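The left crop shows the blank held upright above the gap between the jaws, with its foot at about (205,205) and its edges parallel to the jaws. The right crop shows one jaw clear at (530,240). I'll lower it under guard.

Emit:
servo_tool(
  series=[
    [[0,0,0.02,0,0,0,0.1],[0,0,0.04,0,0,0,0.1],[0,0,0.06,0,0,0,0.1],[0,0,0.07,0,0,0,0.1],[0,0,0.08,0,0,0,0.1],[0,0,0.085,0,0,0,0.1],[0,0,0.09,0,0,0,0.1],[0,0,0.09,0,0,0,0.1]],
  ],
)

```text
time_s: 5.85
tool_pos: [0.4851, -0.1107, 0.0825]
tool_rot: [-180.0, -0.0, 157.9]
force: [0.1, 0.1, -2.7]
grip_width: 0.0252
grasp_force: 40.0
```

Emit:
servo_tool(
  series=[
    [[0,0,0.007,0,0,0,0.1],[0,0,0.014,0,0,0,0.1],[0,0,0.02,0,0,0,0.1],[0,0,0.025,0,0,0,0.1],[0,0,0.025,0,0,0,0.1]],
  ],
)

```text
time_s: 6.27
tool_pos: [0.4849, -0.1107, 0.0749]
tool_rot: [-180.0, -0.0, 157.9]
force: [-0.4, 0.8, -1.3]
grip_width: 0.0255
grasp_force: 40.0
```

Emit:
servo_tool(
  series=[
    [[0,0,0.008,0,0,0,0.1],[0,0,0.014,0,0,0,0.1],[0,0,0.019,0,0,0,0.1],[0,0,0.024,0,0,0,0.1],[0,0,0.024,0,0,0,0.1],[0,0,0.024,0,0,0,0.1]],
  ],
)

```text
time_s: 6.77
tool_pos: [0.4851, -0.1106, 0.068]
tool_rot: [180.0, 0.0, 157.9]
force: [-0.5, -0.3, -2.6]
grip_width: 0.0251
grasp_force: 40.0
```

```bash
python3 - <<'E'
from h import *
o=get_obs(); print(o['time_s'],o['tool_pos'],o['tool_rot'],o['force'],o['wrist_torque'],o['qpos'])
E
```

```text
6.7667 [ 0.4851458  -0.11064014  0.06799721] [1.79996563e+02 2.28787190e-05 1.57894042e+02] [-0.51879227 -0.30527519 -2.5666819 ] [ 0.06089627 -0.00438134  0.01312136] [-16.35315583   8.11812827  28.02115757 115.52870421  -4.52194233
  57.37475394  81.76491986]
```

Emit:
servo_tool(
  series=[
    [[0,0,0.002,0,0,0,0.1],[0,0,0.004,0,0,0,0.1],[0,0,0.004,0,0,0,0.1],[0,0,0.004,0,0,0,0.1]],
  ],
)

```text
time_s: 7.1
tool_pos: [0.4854, -0.1106, 0.0679]
tool_rot: [180.0, 0.0, 157.9]
force: [-2.9, 1.4, 6.7]
grip_width: 0.0252
grasp_force: 40.0
```

```bash
python3 - <<'E'
from h import *
o=get_obs(); print(o['time_s'],o['tool_pos'],o['force'],o['wrist_torque'])
c=cam('side'); P=cloud(c)
b=P[120:240,290:410].reshape(-1,3); b=b[np.isfinite(b).all(1)]
for z0,z1 in((.052,.06),(.064,.085)):
    q=b[(b[:,2]>z0)&(b[:,2]<z1)&(abs(b[:,0]-.485)<.04)&(abs(b[:,1]+.1)<.04)]; print(len(q),np.round(np.percentile(q,[5,50,95],0),4).tolist())
save('in.png',cv2.resize(c['frame'][130:240,290:410],None,fx=4,fy=4,interpolation=cv2.INTER_CUBIC))
E
```

```text
7.1 [ 0.48538324 -0.11061461  0.06790553] [-2.89827706  1.37855963  6.68077862] [0.12898503 0.77246317 0.00119665]
90 [[0.4643, -0.1148, 0.0528], [0.4851, -0.0992, 0.0553], [0.504, -0.0873, 0.0591]]
113 [[0.4688, -0.1221, 0.0672], [0.4852, -0.0939, 0.0761], [0.5015, -0.0867, 0.0838]]
```

View pics/in.png

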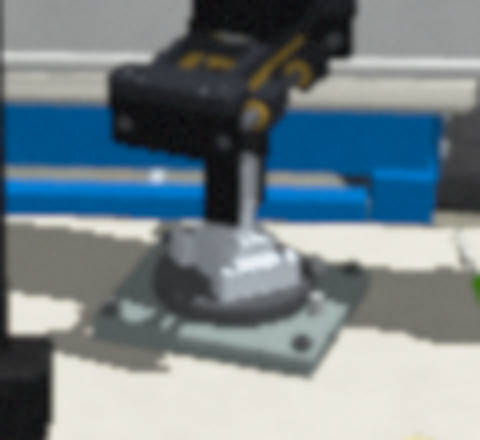

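Emit:
servo_tool(
  series=[
    [[0,0,-0.002,0,0,0,0.1],[0,0,-0.002,0,0,0.01,0.1],[0,0,-0.002,0,0,0.03,0.1],[0,0,-0.002,0,0,0.05,0.1],[0,0,-0.002,0,0,0.07,0.1],[0,0,-0.002,0,0,0.09,0.1],[0,0,-0.002,0,0,0.11,0.1],[0,0,-0.002,0,0,0.13,0.1],[0,0,-0.002,0,0,0.15,0.1],[0,0,-0.002,0,0,0.17,0.1],[0,0,-0.002,0,0,0.19,0.1],[0,0,-0.002,0,0,0.19,0.1]],
  ],
  grip_force=50,
)

```text
time_s: 8.15
tool_pos: [0.4858, -0.1099, 0.068]
tool_rot: [179.9, -0.0, 123.6]
force: [-1.5, 2.5, 3.1]
grip_width: 0.0247
grasp_force: 50.0
```

```bash
python3 - <<'E'
from h import *
o=get_obs(); print(o['time_s'],o['tool_pos'],o['tool_rot'],o['force'],o['wrist_torque'])
E
```

```text
8.15 [ 0.48584761 -0.10989097  0.06795148] [ 1.79909901e+02 -2.78891850e-03  1.23642834e+02] [-1.50734332  2.46860949  3.0812195 ] [ 0.48168277  0.13854925 -0.02084779]
```

Emit:
servo_tool(
  series=[
    [[0,0,0,0,0,0.015,0.1],[0,0,0,0,0,0.03,0.1],[0,0,0,0,0,0.045,0.1],[0,0,0,0,0,0.06,0.1],[0,0,0,0,0,0.072,0.1]],
  ],
)

```text
time_s: 8.57
tool_pos: [0.4859, -0.1101, 0.068]
tool_rot: [179.9, -0.0, 110.8]
force: [-0.2, 2.3, 3.2]
grip_width: 0.0248
grasp_force: 50.0
```

```bash
python3 - <<'E'
from h import *
o=get_obs(); print(o['time_s'],o['tool_pos'],o['tool_rot'],o['force'],o['wrist_torque'])
c=cam('top'); P=cloud(c); f=c['frame']
h=P[215:315,412:510].reshape(-1,3); j=h[(h[:,2]>.045)&(h[:,2]<.052)]
r=cv2.minAreaRect((j[:,:2]*1000).astype(np.float32)); print(len(j),r)
save('turn.png',cv2.resize(f[205:315,405:515],None,fx=4,fy=4,interpolation=cv2.INTER_CUBIC))
E
```

```text
8.5667 [ 0.48586224 -0.1101127   0.06796979] [ 1.79911980e+02 -7.49784069e-03  1.10757147e+02] [-0.17570244  2.25787818  3.19767908] [0.40180249 0.11653026 0.16044617]
225 ((487.7891845703125, -94.05016326904297), (36.335777282714844, 49.74128341674805), 76.186767578125)
```

View pics/turn.png

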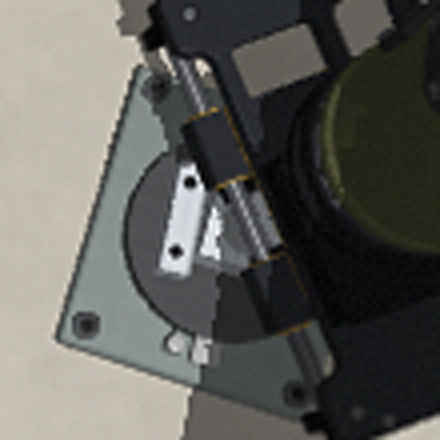

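The crop shows the near jaw at (180,220) about 4° short of parallel to the plate edge, because of the slack in the fit. I'll turn on until the torque rises.

Emit:
servo_tool(
  series=[
    [[0,0,0,0,0,0.008,0.1],[0,0,0,0,0,0.016,0.1],[0,0,0,0,0,0.024,0.1],[0,0,0,0,0,0.032,0.1],[0,0,0,0,0,0.032,0.1]],
  ],
)

```text
time_s: 9.03
tool_pos: [0.4859, -0.1102, 0.0679]
tool_rot: [179.9, 0.0, 105.0]
force: [0.6, 3.5, 4.6]
grip_width: 0.0249
grasp_force: 50.0
```

```bash
cat > chk.py <<'E'
from h import *
o=get_obs(); print(o['time_s'],o['tool_pos'],o['tool_rot'],o['force'],o['wrist_torque'])
c=cam('top'); P=cloud(c); h=P[215:315,405:480].reshape(-1,3); j=h[(h[:,2]>.045)&(h[:,2]<.052)]
from scipy.cluster.hierarchy import fclusterdata
l=fclusterdata(j[:,:2],.004,'distance')
for k in set(l):
    q=j[l==k]
    if len(q)>40: print(len(q),cv2.minAreaRect((q[:,:2]*1000).astype(np.float32)))
E
python3 chk.py
```

```text
9.0333 [ 0.48594822 -0.11019435  0.06792948] [1.79918805e+02 1.48938236e-02 1.04989440e+02] [0.63542686 3.50734639 4.58592033] [0.73130587 0.02379431 0.51541407]
225 ((492.085693359375, -84.89769744873047), (17.320159912109375, 50.342803955078125), 71.50407409667969)
```

The wrist torque rose from 0.16 to 0.52 N m and the jaws are parallel to the plate's x axis, so the stop is met. I'll ease back 2° to take out the wind-up, then release.

Emit:
servo_tool(
  series=[
    [[0,0,0,0,0,-0.006,0.1],[0,0,0,0,0,-0.012,0.1],[0,0,0,0,0,-0.012,0.1],[0,0,0,0,0,-0.012,0.1],[0,0,0,0,0,-0.012,0.3],[0,0,0,0,0,-0.012,0.4],[0,0,0,0,0,-0.012,0.5],[0,0,0,0,0,-0.012,0.6],[0,0,0,0,0,-0.012,0.6],[0,0,0,0,0,-0.012,0.6]],
  ],
)

```text
time_s: 9.92
tool_pos: [0.4847, -0.1111, 0.0671]
tool_rot: [-180.0, 0.0, 107.1]
force: [0.2, 0.1, -1.1]
grip_width: 0.0489
grasp_force: 0.0
```

Emit:
servo_tool(
  series=[
    [[0,0,-0.03,0,0,0,0.6],[0,0,-0.08,0,0,0,0.6],[0,0,-0.15,0,0,0,0.6],[0,0,-0.2,0,0,0,0.6],[0,0,-0.25,0,0,0,0.6],[0.05,0.05,-0.27,0,0,0,0.6],[0.05,0.05,-0.27,0,0,0,0.6],[0.05,0.05,-0.27,0,0,0,0.6]],
  ],
)

```text
time_s: 10.58
tool_pos: [0.4957, -0.0912, 0.1493]
tool_rot: [179.9, 0.0, 107.3]
force: [-0.7, -0.6, -0.1]
grip_width: 0.0524
grasp_force: 0.0
```

```bash
python3 chk.py; python3 - <<'E'
from h import *
go([.42,.3,.15],105)
E
```

```text
10.5833 [ 0.49566267 -0.0911773   0.14925301] [1.79931268e+02 2.12658584e-02 1.07252839e+02] [-0.70650687 -0.55800367 -0.14230021] [-0.11176363  0.08027959 -0.03025915]
222 ((491.8692626953125, -85.1519546508789), (17.04845428466797, 50.676570892333984), 72.4410629272461)
row [ 1.3222  0.1475 -0.0051] [-0.0001  0.0001  0.0121]
```

Emit:
servo_tool(
  series=[
    [[0.1,-0.15,0,0,0,0,0.6],[0.2,-0.15,0,0,0,0,0.6],[0.3,-0.12,0,0,0,0,0.6],[0.4,-0.09,0,0,0,0,0.6],[0.5,-0.06,0,0,0,0,0.6],[0.6,-0.03,0,0,0,0,0.6],[0.67,-0.03,0,0,0,0,0.6],[0.67,-0.03,0,0,0,0,0.6],[0.67,-0.03,0,0,0,0,0.6]],
  ],
)

```text
time_s: 11.38
tool_pos: [0.4266, 0.0973, 0.1478]
tool_rot: [-179.9, 0.1, 107.2]
force: [-0.4, -1.0, 0.5]
grip_width: 0.052
grasp_force: 0.0
```

```bash
python3 - <<'E'
from h import *
c=cam('top');P=cloud(c);f=c['frame'];h=P[215:315,412:515].reshape(-1,3)
def rep(n,q):
    r=cv2.minAreaRect((q[:,:2]*1000).astype(np.float32)); print(n,len(q),np.median(q[:,2]),r)
rep('plate',h[(h[:,2]>.010)&(h[:,2]<.022)]);rep('jaws',h[(h[:,2]>.044)&(h[:,2]<.0515)]);rep('foot',h[(h[:,2]>.0535)&(h[:,2]<.062)]);rep('shank',h[h[:,2]>.094])
rep('jaws+foot',h[(h[:,2]>.044)&(h[:,2]<.062)])
print(get_obs()['tool_pos'],get_obs()['time_s'])
save('end.png',cv2.resize(f[205:315,405:515],None,fx=4,fy=4,interpolation=cv2.INTER_CUBIC))
E
```

```text
plate 1559 0.016793674602305964 ((484.459716796875, -109.22071838378906), (121.42868041992188, 137.04002380371094), 72.3497085571289)
jaws 386 0.048515608227358675 ((484.0097351074219, -109.029541015625), (67.58085632324219, 50.75672149658203), 72.53289794921875)
foot 191 0.057335859407345646 ((483.0626220703125, -113.74430084228516), (47.76418685913086, 36.06180953979492), 65.77520751953125)
shank 3652 0.5704301714181849 ((432.50311279296875, -19.30638885498047), (89.5035400390625, 224.81370544433594), 12.391088485717773)
jaws+foot 613 0.049838894578246196 ((484.07977294921875, -108.80691528320312), (68.0476303100586, 50.75672149658203), 72.53289794921875)
[0.42695347 0.09628448 0.14796923] 11.4333
```

View pics/end.png

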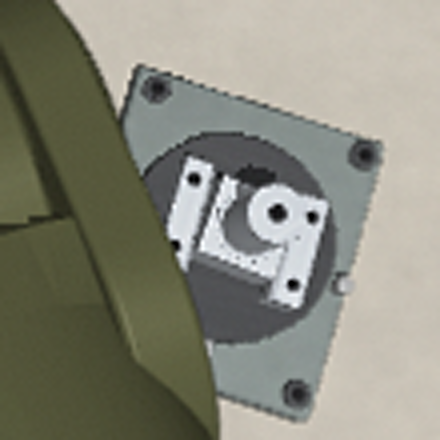

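The crop shows the jaws square to the plate, with the blank upright between them and its shank top at (277,212). One last check on the shank position.

```bash
python3 - <<'E'
from h import *
c=cam('top');P=cloud(c);h=P[215:315,455:515].reshape(-1,3)
s=h[(h[:,2]>.094)&(h[:,2]<.11)];print(len(s),np.median(s,0),cv2.minAreaRect((s[:,:2]*1000).astype(np.float32)),np.polyfit(s[:,0],s[:,2],1),np.polyfit(s[:,1],s[:,2],1))
q=h[(h[:,2]>.0545)&(h[:,2]<.0595)];print(np.median(q,0),cv2.minAreaRect((q[:,:2]*1000).astype(np.float32)))
E
```

```text
193 [ 0.48536283 -0.10815629  0.10051808] ((485.6304931640625, -109.33328247070312), (24.17722511291504, 25.78192901611328), 1.896538496017456) [0.01653537 0.09247557] [-0.05698547  0.09431177]
[ 0.47731518 -0.10134899  0.05710946] ((485.3285217285156, -109.18614196777344), (36.0657844543457, 36.155975341796875), 67.06906127929688)
```

The blank is within about 1 mm of the swivel axis, its top is at 100 mm (fully down), and the jaws are at the stop.

```bash
python3 -c "
from cell import env; print(env.sign_off())"
```

```text
the job is handed in; nothing more can be done
None
```

I handed the job in after about 11.5 s of robot time: the blank stands fully down between the jaws, about 1 mm from the swivel axis, with the jaws at their clockwise stop and the gripper clear. The camera read its flats about 5° (0.09 rad, limit 0.11) off the holder's axes, though the jaw gap allows only about 3.7°. I didn't re-measure the bystanders, but nothing suggested the arm touched them, and the sign-off gave no verdict.

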